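# Lock the tart mould in the bench press with the hex key

## Robot

A 7-joint arm with a two-finger parallel gripper is mounted at the origin on a cart in front of the work surface, level with it; the furniture and walls round the work are solid. World frame = base frame: x ahead of the robot, y to its left, z up, the work surface at z = 0. Lengths are in m, angles in rad, forces in N, time in s.
With the tool pointing down it reaches from about 0.4 to 0.85 m from the base axis. Payload 4.5 kg.
Tool frame: the origin (TCP) lies at the very end of the fingers, on their centre line; the grasp point (between the pads) lies 19 mm behind it (manip.tcp_to_grasp is the z of the grasp point in the tool frame, in m); z points along the fingers, y is the line along which they close (so a half turn about z gives the same grasp; the last joint's range is limited). The gripper opens to 88 mm and grips with 3 to 60 N. Pads are 18 mm wide; open, the fingers measure 123 mm over their backs; the gripper's body (75 mm by 187 mm) begins 45 mm behind the grasp point.
Start: joints at [1.293, 0.689, -0.195, 1.565, 0.157, 0.902, -0.215], TCP at [0.192, -0.595, 0.239] pointing down, gripper open.
Joint ranges: [-3.01, 3.01], [-0.46, 2.08], [-1.47, 1.51], [0.13, 2.56], [-1, 4.14], [0.04, 2.09], [-2.66, 2.66]. Speed limits (rad/s): [2.57, 2.57, 3.14, 3.14, 3.14, 3.14, 3.14].

## Interface

Orientations are given as a unit quaternion [x, y, z, w].
In Python, from station import status, viewer, order, manip gives the robot as it stands. The module is installed in compiled form; this text tells all that it offers.
- The arm moves only by the shell command python3 -m pendant 'ROWS' [OPENING]. ROWS is JSON, a list of rows, each an object with "dp": the shift along the tool's x, y, z in mm, a list of three; "spin": the turn about the tool's z in units of 6 degrees (1.0 is 6 degrees). In form: [{"dp": [tx, ty, tz], "spin": spin}, ...]. A call has 1 to 12 rows; each row shifts and turns the commanded pose from where the row before left it, along the tool's axes as they then stand; what a row does not reach is not made up. A row lasts 1/8 s, in which the tool goes at most 62.5 mm and 10.7 degrees, less where a joint would pass 70% of its speed; a pose out of reach is approached as far as the arm can. A call is refused whole if a number of a shift passes 62.5 or a number of a turn 1, either way. A call with a gripper value outside its range is refused whole. OPENING is the opening, from 0 (shut) to 1 (fully open), set as the call begins (- or left out, the last holds). The fingers move at their own pace and stop on an object; the grip force is fixed at half the most. Time passes only in rows, so rows that do not move let the fingers close. It gives the time, the measured TCP pose, the force, the opening and the grip force at its end, in the units of the state.
- status.read_state(): the state, without advancing time (a new reading comes with each control period).
- viewer.grab_frame(name): name is "scene" or "top" or "wrist"; returns a dict with "frame" (400x640x3 uint8, red, green, blue), "fovy" (degrees; the focal length in pixels is half the picture's height over the tangent of half this angle, whatever the lens; pixels are square), "cx", "cy" (the principal point, pixels), "k1" (the pictures are not rectified: a ray, as slopes to the right and down, at radius r is drawn at 1 + k1 r^2 times it, then the intrinsics apply), "T" (4x4, takes a point from camera to world coordinates); the wrist camera has in their place "mount" (4x4, takes a point from camera to tool coordinates, whose origin is the TCP and whose axes are the flange's). Camera axes: x right, y up, looking along -z (the intrinsics and any distortion apply to the point x, -y, -z); pixel columns grow to the right and rows downward; lengths in m; the calibration is good to about 2 mm. A picture is of the moment at which its call begins: read the wrist's pose just before it. There is no depth.
- order.hand_in(): hands the job in; it is judged then, once.
Trained networks look in the newest picture that a camera, given by its name, has taken for a name from the list of things; names that differ only in an ending like _2 or _b are one class to them, and where a whole thing is asked for, a point or a joint stands for the part that bears it (a point fixed in the world has none). Each returns a list of dicts, best first, with "confidence" (0 to 1); they miss things now and then, are a little off and sometimes report something else, mostly with a low value. They report only what shows in the picture. A call takes as long as a camera call. They do not tell look-alikes from the thing itself.
- viewer.find_in(camera, thing): "uv" ([column, row] in pixels, amid what is visible of it).
- viewer.landmark_of(camera, thing): "uv" ([column, row] in pixels: a listed point, or the origin of a listed thing).
The state is a dict: "time": time; "joint_pos": joint angles; "qvel": joint speeds; "joint_torque": joint torques, N m; "ee_pos": TCP position; "tcp_rot": TCP orientation; "force": force on the tool from outside, world axes, zero at the start; "ft_torque": the same for the moment, N m; "finger_gap": finger opening in m; "gripper_force": force on a finger pad.
Only numpy, scipy, OpenCV 4.12 (cv2) and the standard library are available. Lean on these libraries where they do the work, as an engineer would, in place of code of your own. Each camera call takes 0.05 s, during which the arm holds its last target. There are 200 camera calls.

## Task

The round mould in the bench tart press is loose: lock it with the cam bolt in front of it. Take the thicker of the two T-handle hex keys from the wooden stand, work it gently down until it sits fully home in the bolt's recessed socket, and only then turn it clockwise until the bolt stops. Then put the key back upright in its hole in the stand, all the way down; do not lean hard on the press, and leave the thinner key, the mould and the things around where they are.

Things in the scene. Friction and masses are not known exactly. Their poses are not given: they have to be found in the camera images.
- press: White bench tart press, fixed. Base plate 300 mm (x) by 150 mm (y), top at z = 24 mm; origin on the table under its centre, +x from the cam boss (front) to the column (back). Steel boss 68 x 84 mm, flat top at z = 54 mm, centred at x = -95 mm, with a 36 mm wide round counterbore that holds the cam bolt (vertical axis). Column 34 mm thick at x = +117 mm; ram swung back behind it; 250 mm high.
- socket (a point): Centre of the floor of the bolt's hex socket, 34 mm above the table on its axis; part of the press, does not turn with the bolt. Plain hexagon 19.5 mm across flats, 14 mm deep; above it a countersink, 22.2 mm wide at the hexagon, 26.8 mm at the head's top 4 mm higher, 2 mm below the boss's top. The hexagon's clocking is not measured: any angle, unrelated to press or joint value.
- cam_bolt (a joint): Turn of the cam bolt, rad: grows as it turns clockwise seen from above; starts between 0 and 0.3, firm stop (locked) at 1.35. It resists with about 0.14 N m of friction and stays where it is left; it drives a dark jaw over the mould's flange. A key pressed hard on the bolt's top while turning drags the bolt round with it.
- big_key: The thicker T-handle hex key, 0.24 to 0.45 kg, upright in one of the stand's holes (which one varies). Steel hexagon 19 mm across flats, 105 mm long; black handle 105 mm long (key's x), 22 mm wide (y), from z = 105 to 137 mm. Origin at the centre of the flat lower tip, z up along the blade. Two flats face +y and -y, so corners point along x and every 60 degrees.
- small_key: The thinner T-handle hex key: steel hexagon 10 mm across flats, 105 mm long, handle 80 x 18 x 26 mm; frame as the thicker key's. Too thin for the bolt. It stands in the stand's other hole.
- key_stand: Wooden block 80 x 190 x 60 mm (x, y, z), fixed; origin under its centre. Two upright round holes 26.5 mm wide, 52 mm deep (floor at z = 8 mm), at y = -50 and +50 mm, each with a 3 mm chamfer. Between it and the press stands a bench scale with a roll on it, 185 mm high in all.
- key_stand_hole0 (a point): Centre of the mouth of the stand's hole at y = -50 mm, 60 mm above the table.
- key_stand_hole1 (a point): Centre of the mouth of the stand's hole at y = +50 mm, 60 mm above the table.
- mould: Round aluminium tart mould, loose between four dowels on the press, 110 mm wide at its flange, 32 mm high, 0.45 kg; origin at the centre of its underside.
- ring_cutter: Bystander: round steel pastry cutter, 71 mm wide, 35 mm high; origin at the centre of its underside.
- nozzle: Bystander: steel piping nozzle, 35 mm wide, 50 mm high, standing on its wide end; origin at the centre of its underside.
Not all that is in view belongs to the job. What is shaped like the big_key but blue is not meant.

How it is judged:
On the way, in this order (a step that is already met when the one before it is completed fails the run):
1. the thicker key stands fully home in the cam bolt's socket, before the bolt is turned (z of big_key in the frame of socket below 0.0025 m and horizontal distance between big_key and socket below 0.004 m and angle between big_key's own z axis and vertical below 0.1 rad and value of joint cam_bolt below 0.6 rad), for 0.2 s.
2. the bolt is turned to its stop with the key still home (value of joint cam_bolt above 1.25 rad and z of big_key in the frame of socket below 0.005 m and horizontal distance between big_key and socket below 0.004 m), for 0.1 s.
At the end, for the whole second after the job is handed in: Cam bolt above 1.22 rad (stop 1.35); thicker key at rest in a stand hole, tip within 10 mm of its axis and 45 mm or more below its mouth, tilt under 0.2 rad; thinner key, cutter and nozzle moved under 20 mm, mould under 10 mm (value of joint cam_bolt above 1.22 rad and ((horizontal distance between big_key and key_stand_hole0 below 0.01 m and z of big_key in the frame of key_stand_hole0 below -0.045 m) or (horizontal distance between big_key and key_stand_hole1 below 0.01 m and z of big_key in the frame of key_stand_hole1 below -0.045 m)) and angle between big_key's own z axis and vertical below 0.2 rad and linear speed of big_key below 0.02 m/s and distance of each of small_key, ring_cutter, nozzle from where it was at the start of the episode below 0.02 m and distance of mould from where it was at the start of the episode below 0.01 m); the robot touches nothing.
It fails at once if the key is forced: more than 50 N between the thicker key and the press while the tip is more than 5 mm off the socket's floor, or more than 120 N at any time ((contact force between big_key and press above 50 N and z of big_key in the frame of socket above 0.005 m) or contact force between big_key and press above 120 N).
It fails at once if the bolt is turned while the key is not home (its tip more than 5 mm off the socket's floor) (velocity of joint cam_bolt above 0.15 rad/s and z of big_key in the frame of socket above 0.005 m).
It fails at once if the press is leaned on: more than 25 N between the robot and the press (contact force between the arm and press above 25 N).
It fails at once if the thinner key, the ring cutter or the nozzle is moved more than 40 mm, or the mould more than 15 mm (distance of any of small_key, ring_cutter, nozzle from where it was at the start of the episode above 0.04 m or distance of mould from where it was at the start of the episode above 0.015 m).
It also fails if it takes over 72 s, if anything falls off the work surface, if the arm or the gripper's body presses on something with over 40 N, if the wrist force passes 120 N, or if a joint passes its speed limit or range.

## Working session

There is one attempt and no reset: what is moved stays moved. The work goes in short steps, Python scripts to look and compute and a shell command to move; the robot and the scene stay as the last step left them, time stands still between calls to the robot, and variables do not carry over. Pictures are saved under pics/ and viewed, at most 10 in all, crops included, and the job is handed in when it is done.

```bash
mkdir -p pics; cat > h.py <<'E'
import numpy as np, cv2
from scipy.spatial.transform import Rotation as R
from station import status, viewer, order, manip
def cam(name):
    s=status.read_state(); f=viewer.grab_frame(name)
    if 'T' in f: T=np.array(f['T'])
    else:
        W=np.eye(4); W[:3,:3]=R.from_quat(s['tcp_rot']).as_matrix(); W[:3,3]=s['ee_pos']; T=W@np.array(f['mount'])
    return f,T
def ray(f,T,uv):
    fl=200/np.tan(np.radians(f['fovy'])/2)
    K=np.array([[fl,0,f['cx']],[0,fl,f['cy']],[0,0,1]])
    p=cv2.undistortPoints(np.array([[uv]],float),K,np.array([f['k1'],0,0,0.]))[0,0]
    d=T[:3,:3]@np.array([p[0],-p[1],-1]); return T[:3,3],d
def at(f,T,uv,z):
    o,d=ray(f,T,uv); return o+d*(z-o[2])/d[2]
def tri(rs):
    A=0;b=0
    for o,d in rs:
        d=d/np.linalg.norm(d);P=np.eye(3)-np.outer(d,d);A=A+P;b=b+P@o
    return np.linalg.solve(A,b)
def proj(f,T,X):
    p=np.linalg.inv(T)@np.append(X,1); fl=200/np.tan(np.radians(f['fovy'])/2)
    a=np.array([p[0],-p[1]])/-p[2]; a=a*(1+f['k1']*(a@a)); return a*fl+[f['cx'],f['cy']]
def save(f,n): cv2.imwrite('pics/'+n,f['frame'][:,:,::-1])
E
cat > a.py <<'E'
from h import *
np.set_printoptions(precision=4,suppress=True)
C={}
for c in ['scene','top']:
    C[c]=cam(c); save(C[c][0],c+'.png')
    print(c,C[c][1][:3,3],C[c][0]['fovy'],C[c][0]['k1'])
    for t in ['socket','big_key','small_key','key_stand','key_stand_hole0','key_stand_hole1','press','mould','ring_cutter','nozzle']:
        for r in viewer.landmark_of(c,t)[:3]: print(t,np.round(r['uv'],1),round(r['confidence'],2),at(*C[c],r['uv'],{'socket':.034,'key_stand_hole0':.06,'key_stand_hole1':.06,'mould':.024,'big_key':.008,'small_key':.008}.get(t,0)))
print(manip.tcp_to_grasp, status.read_state())
E
python3 a.py; python3 -c "
import cv2,numpy as np
cv2.imwrite('pics/both.png',cv2.resize(np.vstack([cv2.imread('pics/scene.png'),cv2.imread('pics/top.png')]),(480,600)))"
```

```text
scene [0.1128 0.3485 0.7151] 55.13417758594154 0.018729218817132666
socket [415.7 149.1] 0.79 [ 0.4821 -0.326   0.034 ]
big_key [277.  249.3] 0.88 [0.5021 0.117  0.008 ]
big_key [317.8 311.5] 0.57 [0.3393 0.1466 0.008 ]
small_key [234.7 276.7] 0.81 [0.5095 0.2217 0.008 ]
key_stand [256.4 264.7] 0.59 [ 0.5063  0.1703 -0.    ]
key_stand [277.1 170.2] 0.48 [ 0.6937 -0.0352  0.    ]
key_stand [415.2 150.6] 0.35 [ 0.4978 -0.354   0.    ]
key_stand_hole0 [276.  236.2] 0.98 [0.4996 0.1159 0.06  ]
key_stand_hole0 [227.9 260.8] 0.65 [0.5181 0.2211 0.06  ]
key_stand_hole1 [276.  236.2] 0.98 [0.4996 0.1159 0.06  ]
key_stand_hole1 [227.9 260.8] 0.65 [0.5181 0.2211 0.06  ]
press [383.8 141.9] 0.78 [ 0.5782 -0.3185  0.    ]
mould [382.7 134.9] 0.76 [ 0.5832 -0.3151  0.024 ]
ring_cutter [279.5 169.8] 0.97 [ 0.6906 -0.0406  0.    ]
nozzle [239.  211.7] 0.69 [0.6486 0.1154 0.    ]
top [ 0.4612 -0.0419  0.9498] 52.74151393304745 -0.003222397479643689
socket [460.6 217.4] 0.85 [ 0.4828 -0.3301  0.034 ]
big_key [248.9 272.7] 0.81 [0.3462 0.1498 0.008 ]
big_key [266.8 204.4] 0.68 [0.5053 0.113  0.008 ]
s
[... 380 characters left out ...]
24 ]
ring_cutter [333.2 130.2] 0.53 [ 0.686  -0.0394  0.    ]
nozzle [452.9 169. ] 0.68 [ 0.5973 -0.3234  0.    ]
nozzle [260.1 143.5] 0.47 [0.6511 0.1348 0.    ]
-0.0187 {'time': 1.1, 'joint_pos': array([ 1.2928,  0.6891, -0.1946,  1.5653,  0.1573,  0.9025, -0.2152]), 'qvel': array([-0.0004,  0.0029, -0.0005, -0.0007, -0.0004, -0.0025,  0.0002]), 'joint_torque': array([  0.0005, -52.7502,  -1.2671, -15.3747,  -0.0519,  -0.0009,
        -0.    ]), 'ee_pos': array([ 0.1918, -0.5949,  0.2387]), 'tcp_rot': array([0.9879, 0.1553, 0.    , 0.    ]), 'force': array([ 0.1726, -0.3978, -0.3592]), 'ft_torque': array([ 0.0467, -0.015 ,  0.0297]), 'gripper_force': 0.0, 'finger_gap': 0.08820817819833536}
```

View pics/scene.png

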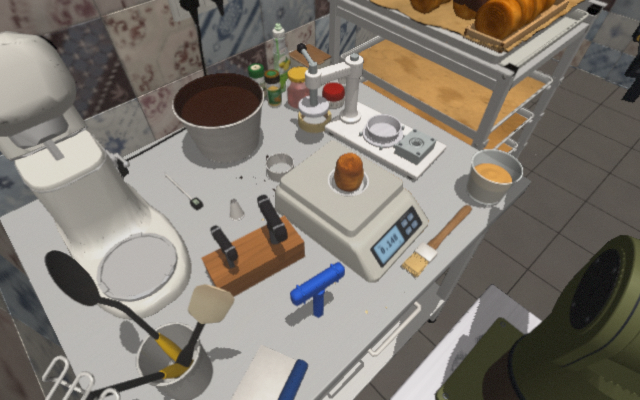

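View pics/top.png

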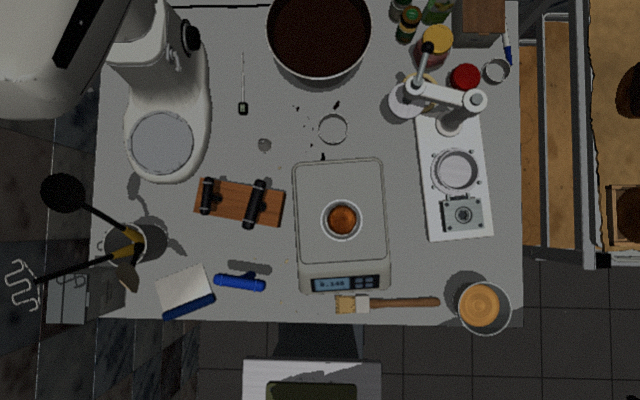

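Candidates for big_key in top view: the black long handle at (255,204), the black short handle at (206,196) and the blue handle at (240,282). The first fits: it is black, longer and thicker, and in the stand. The second is small_key and the blue one is the excluded look-alike. I'll check that in a crop.

```bash
cat > b.py <<'E'
from h import *
np.set_printoptions(precision=4,suppress=True)
f,T=cam('top'); im=f['frame']
print(at(f,T,(255,204),.145),at(f,T,(206,196),.139))
m=((im.max(2)<55)).astype(np.uint8)
for n,(u0,u1,v0,v1),z in [('big',(240,272,175,235),.145),('small',(195,222,172,222),.139)]:
    k=np.zeros_like(m);k[v0:v1,u0:u1]=m[v0:v1,u0:u1]
    N,l,st,c=cv2.connectedComponentsWithStats(k)
    i=1+np.argmax(st[1:,4]); pts=np.argwhere(l==i)[:,::-1].astype(np.float32)
    r=cv2.minAreaRect(pts); bx=cv2.boxPoints(r); W=np.array([at(f,T,p,z)[:2] for p in bx])
    print(n,r,st[i]); print(W, W.mean(0), [np.linalg.norm(W[j]-W[(j+1)%4]) for j in range(4)])
    g=np.array([at(f,T,p,z)[:2] for p in pts]);w,V=np.linalg.eigh(np.cov((g-g.mean(0)).T));print('dir deg',np.degrees(np.arctan2(V[1,1],V[0,1])),g.mean(0))
fs,Ts=cam('scene')
a=cv2.resize(im[170:300,185:285],None,fx=4,fy=4,interpolation=cv2.INTER_CUBIC)
b=cv2.resize(fs['frame'][180:310,190:290],None,fx=4,fy=4,interpolation=cv2.INTER_CUBIC)
cv2.imwrite('pics/crop.png',np.hstack([a,b])[:,:,::-1])
for c,F,TT in [('scene',fs,Ts),('top',f,T)]:
  for t in ['big_key','small_key']:
    print(c,t,[(np.round(r['uv'],1),round(r['confidence'],2)) for r in viewer.find_in(c,t)[:3]])
E
python3 b.py
```

```text
[0.4992 0.1142 0.145 ] [0.5139 0.2155 0.139 ]
big ((256.9405517578125, 204.94326782226562), (18.527408599853516, 51.832637786865234), 17.10272979736328) [242 179  25  51 692]
[[0.4528 0.1418]
 [0.5528 0.1145]
 [0.5424 0.0784]
 [0.4427 0.106 ]] [0.4976 0.1102] [np.float64(0.10366275137799472), np.float64(0.037544092261754355), np.float64(0.1034630400879252), np.float64(0.03722371797978192)]
dir deg 164.60364998288046 [0.4988 0.1135]
small ((211.4888458251953, 196.2484893798828), (20.13187026977539, 37.74162292480469), 7.765166282653809) [200 177  22  38 583]
[[0.478  0.2284]
 [0.5542 0.2212]
 [0.5494 0.1802]
 [0.4733 0.1876]] [0.5137 0.2043] [np.float64(0.07651576354583588), np.float64(0.04130149749739708), np.float64(0.07639206181493907), np.float64(0.04102006398604924)]
dir deg 173.00633518227932 [0.5151 0.2069]
scene big_key [(array([272.4, 222.4]), 0.88), (array([317.5, 286.6]), 0.61)]
scene small_key [(array([224.3, 244.8]), 0.89)]
top big_key [(array([257.3, 202.5]), 0.86), (array([239.8, 280.9]), 0.71)]
top small_key [(array([205.6, 198.8]), 0.63)]
```

View pics/crop.png

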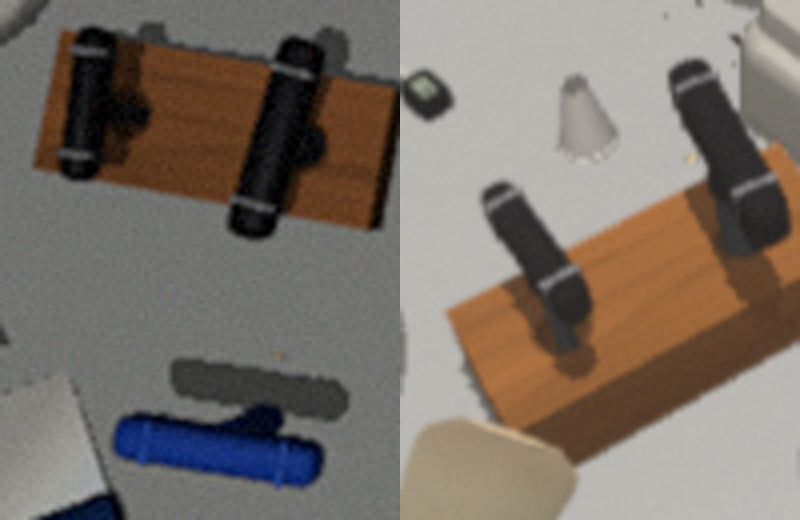

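Confirmed: the black long, thick key in the right-hand hole is big_key at (254,204). small_key is at (206,196) and the blue look-alike at (240,282). Next comes a look at the socket with the wrist camera, since it lies on the way.

```bash
cat > go.py <<'E'
import sys
from h import *
np.set_printoptions(precision=4,suppress=True)
def yaw(Rm): return np.degrees(np.arctan2(Rm[1,0],Rm[0,0]))
def rel(x,y,z,yawdeg=None):
    s=status.read_state(); Rm=R.from_quat(s['tcp_rot']).as_matrix()
    print('t',round(s['time'],2),'pos',s['ee_pos'],'yaw',round(yaw(Rm),2),'tilt',round(np.degrees(np.arccos(-Rm[2,2])),2),'j',s['joint_pos'],'F',s['force'],'gap',round(s['finger_gap'],4))
    print('dp total mm',1000*Rm.T@(np.array([x,y,z])-s['ee_pos']))
    if yawdeg is not None:
        d=(yaw(Rm)-yawdeg+180)%360-180; print('spin units',d/6)
if __name__=='__main__': rel(*map(float,sys.argv[1:]))
E
python3 - <<'E'
from h import *
print(np.round(viewer.grab_frame('wrist')['mount'],3), viewer.grab_frame('wrist')['fovy'])
E
python3 go.py 0.42 -0.33 0.30
```

```text
[[ 0.     0.962  0.274  0.071]
 [ 1.     0.    -0.001 -0.   ]
 [-0.001  0.274 -0.962 -0.145]
 [ 0.     0.     0.     1.   ]] 59.02875349789674
t 1.5 pos [ 0.1917 -0.5949  0.2388] yaw 17.86 tilt 0.01 j [ 1.2928  0.6891 -0.1946  1.5653  0.1573  0.9025 -0.2151] F [-0.194  -0.3603 -0.6038] gap 0.0881
dp total mm [ 298.516  -182.0968  -61.2765]
```

```bash
python3 -m pendant '[{"dp":[42,-21,-4],"spin":0},{"dp":[42,-21,-4],"spin":0},{"dp":[42,-21,-4],"spin":0},{"dp":[42,-21,-4],"spin":0},{"dp":[42,-21,-4],"spin":0},{"dp":[42,-21,-4],"spin":0},{"dp":[42,-21,-4],"spin":0},{"dp":[42,-21,-4],"spin":0},{"dp":[0,0,0],"spin":0},{"dp":[0,0,0],"spin":0}]'
cat > s.py <<'E'
from h import *
import go
f,T=cam('wrist'); go.rel(.482,-.328,.27)
im=f['frame']
for t in ['socket','cam_bolt','big_key']:
    for r in viewer.landmark_of('wrist',t)[:2]: print(t,np.round(r['uv'],1),round(r['confidence'],2),at(f,T,r['uv'],.034))
u,v=map(int,proj(f,T,[.4825,-.328,.05])); print(u,v)
a=cv2.resize(im[max(v-60,0):v+60,max(u-80,0):u+80],None,fx=5,fy=5,interpolation=cv2.INTER_CUBIC); cv2.imwrite('pics/sock.png',a[:,:,::-1]); cv2.imwrite('pics/wr.png',im[:,:,::-1])
E
python3 s.py
```

```text
time: 2.75
ee_pos: [0.4594, -0.3324, 0.2706]
tcp_rot: [0.988, 0.155, -0.0, 0.0]
force: [-0.1, -0.9, -0.2]
finger_gap: 0.088
gripper_force: 0.0
t 2.8 pos [ 0.4589 -0.3331  0.2706] yaw 17.76 tilt 0.08 j [ 0.6494  0.5724 -0.1715  1.7057  0.1224  0.8744 -0.8348] F [-0.9991  0.3407 -0.6723] gap 0.0885
dp total mm [23.5621  2.2292  0.5874]
socket [320.4 138.2] 0.65 [ 0.4914 -0.3257  0.034 ]Traceback (most recent call last):
  File "s.py", line 6, in <module>
    for r in viewer.landmark_of('wrist',t)[:2]: print(t,np.round(r['uv'],1),round(r['confidence'],2),at(f,T,r['uv'],.034))
             ~~~~~~~~~~~~~~~~~~^^^^^^^^^^^
ValueError: it knows: big_key, key_stand, key_stand_hole, mould, nozzle, press, ring_cutter, small_key, socket
```

```bash
sed -i "s/,'cam_bolt','big_key'//; s/\.4825,-\.328,\.05/.487,-.327,.05/" s.py; python3 s.py
```

```text
t 2.9 pos [ 0.4587 -0.3333  0.2706] yaw 17.71 tilt 0.06 j [ 0.6502  0.5724 -0.1716  1.7057  0.1222  0.8744 -0.8349] F [ 0.0135  0.0382 -0.6753] gap 0.0884
dp total mm [23.8253  2.0311  0.5843]
socket [322.6 137.7] 0.77 [ 0.4919 -0.3287  0.034 ]
319 143
```

View pics/sock.png

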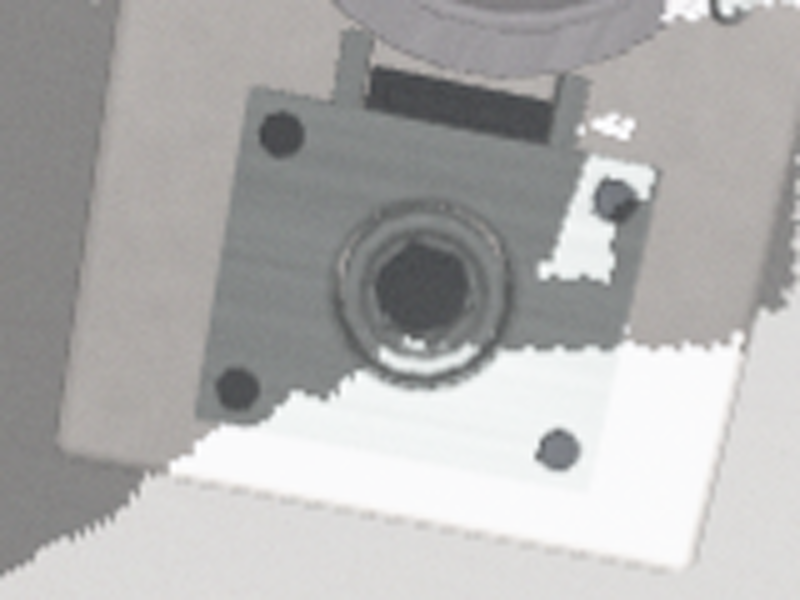

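The crop shows the hex socket near full-image pixel (323.6,140.6), with the clocking still too coarse to read. I'm going lower for a better look.

```bash
python3 -m pendant '[{"dp":[7,1,25],"spin":0},{"dp":[7,1,25],"spin":0},{"dp":[7,1,25],"spin":0},{"dp":[7,0,25],"spin":0},{"dp":[0,0,10],"spin":0},{"dp":[0,0,0],"spin":0},{"dp":[0,0,0],"spin":0}]'
cat > s2.py <<'E'
from h import *
import go
f,T=cam('wrist'); go.rel(.488,-.329,.16)
for r in viewer.landmark_of('wrist','socket')[:2]: print(np.round(r['uv'],1),round(r['confidence'],2),at(f,T,r['uv'],.034)); uv=r['uv']
c=at(f,T,uv,.034)
# rectify plane z=.048 into world-aligned top view: 0.1 mm/px, up=+x, right=-y
n=400; P=[[c[0]+.02,c[1]+.02],[c[0]+.02,c[1]-.02],[c[0]-.02,c[1]-.02],[c[0]-.02,c[1]+.02]]
im=f['frame']
out=[]
for z in (.048,.052):
    src=np.float32([proj(f,T,np.append(p,z)) for p in P])
    H=cv2.getPerspectiveTransform(src,np.float32([[0,0],[n,0],[n,n],[0,n]]))
    out.append(cv2.warpPerspective(im,H,(n,n),flags=cv2.INTER_CUBIC))
o=np.hstack(out); cv2.imwrite('pics/rect%d.png'%int(status.read_state()['time']*100),o[:,:,::-1]); cv2.imwrite('pics/rect.png',o[:,:,::-1]); cv2.imwrite('pics/wr2.png',im[:,:,::-1]); print('c',c)
E
python3 s2.py
```

```text
time: 3.82
ee_pos: [0.4876, -0.327, 0.1617]
tcp_rot: [0.988, 0.155, 0.001, 0.001]
force: [0.2, -1.2, 0.0]
finger_gap: 0.0882
gripper_force: 0.0
t 3.88 pos [ 0.4878 -0.3268  0.1618] yaw 17.83 tilt 0.11 j [ 0.5953  0.738  -0.1443  1.7591  0.1602  0.654  -0.8989] F [ 0.2893  0.1214 -0.5227] gap 0.0881
dp total mm [-0.4855  2.1265  1.7756]
[319.7 187.9] 0.59 [ 0.4926 -0.3275  0.034 ]
c [ 0.4926 -0.3275  0.034 ]
```

View pics/rect.png

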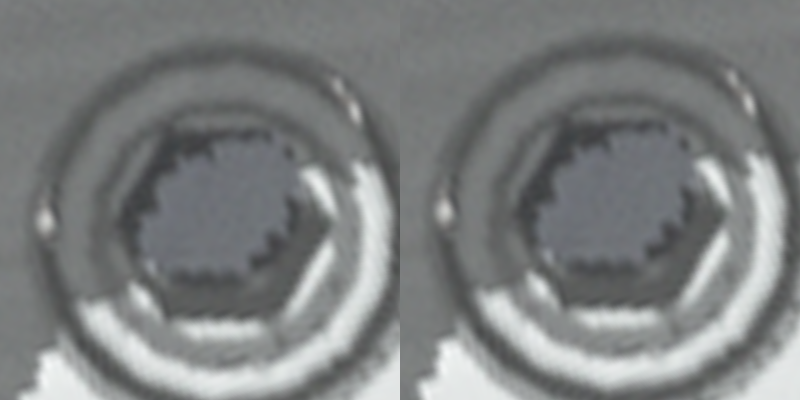

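The rectified view (left half, z=48 mm plane, 0.1 mm/px) shows the hexagon centred at (226,220), with corners pointing left and right at (120,218) and (333,213). That puts the socket at about (0.4905,-0.330), with corners at about 30.5° mod 60. Off to the key.

```bash
python3 go.py 0.48 0.115 0.27 -14.5; python3 -m pendant '[{"dp":[0,0,-54],"spin":0},{"dp":[0,0,-54],"spin":0},{"dp":[0,0,0],"spin":1},{"dp":[0,0,0],"spin":1},{"dp":[0,0,0],"spin":1},{"dp":[0,0,0],"spin":1},{"dp":[0,0,0],"spin":1},{"dp":[0,0,0],"spin":0.4},{"dp":[0,0,0],"spin":0}]'; python3 go.py 0.48 0.115 0.27 -14.5
```

```text
t 3.92 pos [ 0.4879 -0.3268  0.1618] yaw 17.83 tilt 0.11 j [ 0.5952  0.738  -0.1443  1.7591  0.1603  0.654  -0.8989] F [-0.0298  0.1134 -0.8913] gap 0.0881
dp total mm [ 127.926  -422.7681 -108.7485]
spin units 5.388785074088408
time: 5.05
ee_pos: [0.4876, -0.3262, 0.2691]
tcp_rot: [0.992, -0.126, 0.0, 0.0]
force: [-1.0, 0.4, -0.0]
finger_gap: 0.0879
gripper_force: 0.0
t 5.05 pos [ 0.4876 -0.3262  0.2691] yaw -14.48 tilt 0.04 j [ 0.5138  0.5977 -0.0048  1.6553  0.0037  0.888  -1.316 ] F [-1.0424  0.4335 -0.0199] gap 0.0879
dp total mm [-117.6657 -425.2684   -1.0835]
spin units 0.0038990484196119723
```

```bash
python3 -m pendant '[{"dp":[-12,-42.5,0],"spin":0},{"dp":[-12,-42.5,0],"spin":0},{"dp":[-12,-42.5,0],"spin":0},{"dp":[-12,-42.5,0],"spin":0},{"dp":[-12,-42.5,0],"spin":0},{"dp":[-12,-42.5,0],"spin":0},{"dp":[-12,-42.5,0],"spin":0},{"dp":[-12,-42.5,0],"spin":0},{"dp":[-12,-42.5,0],"spin":0},{"dp":[-12,-42.5,0],"spin":0},{"dp":[0,0,0],"spin":0},{"dp":[0,0,0],"spin":0}]'
cat > k.py <<'E'
from h import *
import go
f,T=cam('wrist'); go.rel(.499,.115,.27,-14.5); im=f['frame']; save(f,'key.png')
for t in ['big_key','small_key','key_stand_hole0']:
  for r in viewer.landmark_of('wrist',t)[:3]: print(t,np.round(r['uv'],1),round(r['confidence'],2),at(f,T,r['uv'],.008 if 'key'==t[-3:] else .06))
E
python3 k.py
```

```text
time: 6.55
ee_pos: [0.4781, 0.1145, 0.2688]
tcp_rot: [0.992, -0.126, 0.0, 0.0]
force: [-0.3, -0.1, -0.2]
finger_gap: 0.0883
gripper_force: 0.0
t 6.6 pos [0.4781 0.1139 0.2688] yaw -14.61 tilt 0.05 j [-0.3394  0.4721  0.0168  1.927  -0.01    0.7428 -2.1429] F [ 0.3473 -0.2642  0.3242] gap 0.0884
dp total mm [19.9018 -6.3121 -1.2242]
spin units -0.018935845235806898
big_key [307.6 143.7] 0.89 [0.5042 0.1192 0.008 ]
big_key [319.7 275.2] 0.61 [0.3398 0.1471 0.008 ]
small_key [219.6 153.9] 0.86 [0.5186 0.2206 0.008 ]
small_key [305.  147.5] 0.63 [0.5008 0.1232 0.008 ]
key_stand_hole0 [210.7 164.9] 0.71 [0.5139 0.2172 0.06  ]
key_stand_hole0 [307.5 152.4] 0.59 [0.5013 0.1187 0.06  ]
```

View pics/key.png

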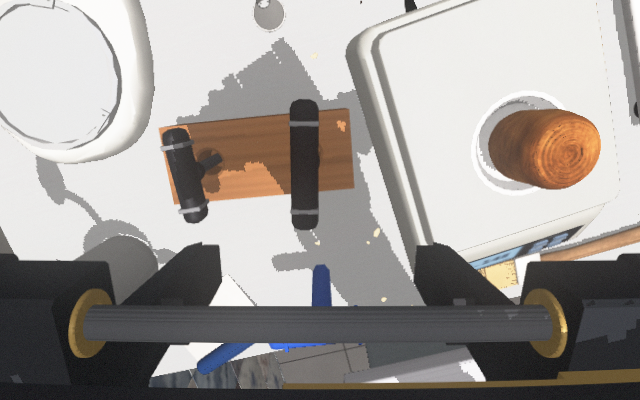

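The handle stands upright in the picture from (304,100) to (304,229), aligned with the tool's x axis.

```bash
python3 - <<'E'
from h import *
import go
f,T=cam('wrist'); im=f['frame']
m=((im.max(2)<75)).astype(np.uint8); m[:, :280]=0; m[:,330:]=0; m[:95]=0; m[240:]=0
pts=np.argwhere(m)[:,::-1].astype(np.float32)
N,l,st,c=cv2.connectedComponentsWithStats(m); i=1+np.argmax(st[1:,4]); print(st[i])
for v in (115,140,190,215):
    u=np.where(l[v]==i)[0]; print(v,u.min(),u.max(),at(f,T,((u.min()+u.max()+1)/2,v),.134))
A=at(f,T,(304.5,st[i][1]),.134);B=at(f,T,(304.5,st[i][1]+st[i][3]),.134);C=(A+B)/2;print(A,B,C,np.linalg.norm(A-B))
go.rel(C[0],C[1],.112,-14.5)
E
```

```text
[ 289  127   30   83 2258]Traceback (most recent call last):
  File "<stdin>", line 8, in <module>
    return umr_minimum(a, axis, None, out, keepdims, initial, where)
ValueError: zero-size array to reduction operation minimum which has no identity
```

```bash
python3 - <<'E'
from h import *
import go
f,T=cam('wrist'); im=f['frame']
m=(im.max(2)<75)
for v in (112,195,220):
    u=280+np.where(m[v,280:330])[0]; print(v,u.min(),u.max(),at(f,T,((u.min()+u.max()+1)/2,v),.134))
A=at(f,T,(304.5,99.5),.132);B=at(f,T,(304.5,230),.132);C=(A+B)/2;print(A,B,C,np.linalg.norm(A-B))
go.rel(C[0],C[1],.112,-14.5)
E
```

```text
112 289 317 [0.5418 0.1086 0.134 ]
195 291 316 [0.4778 0.1256 0.134 ]
220 292 316 [0.4569 0.1309 0.134 ]
[0.5506 0.1055 0.132 ] [0.4476 0.1335 0.132 ] [0.4991 0.1195 0.132 ] 0.10678366701300375
t 6.85 pos [0.4782 0.1144 0.2688] yaw -14.63 tilt 0.02 j [-0.3394  0.4723  0.0162  1.9268 -0.0104  0.7426 -2.1435] F [-0.4247 -0.5892  0.4884] gap 0.0885
dp total mm [ 18.8641 -10.2872 156.7592]
spin units -0.021875255707447156
```

```bash
python3 -m pendant '[{"dp":[10,-5,0],"spin":0},{"dp":[9,-5,0],"spin":0},{"dp":[0,0,30],"spin":0},{"dp":[0,0,30],"spin":0},{"dp":[0,0,30],"spin":0},{"dp":[0,0,30],"spin":0},{"dp":[0,0,20],"spin":0},{"dp":[0,0,17],"spin":0},{"dp":[0,0,0],"spin":0},{"dp":[0,0,0],"spin":0}]' && python3 -m pendant '[{"dp":[0,0,0],"spin":0},{"dp":[0,0,0],"spin":0},{"dp":[0,0,0],"spin":0},{"dp":[0,0,0],"spin":0},{"dp":[0,0,0],"spin":0},{"dp":[0,0,0],"spin":0},{"dp":[0,0,0],"spin":0}]' 0; python3 go.py .499 .1195 .112 -14.7
```

```text
time: 8.1
ee_pos: [0.4998, 0.1205, 0.1121]
tcp_rot: [0.992, -0.127, 0.001, -0.0]
force: [0.4, 0.5, 0.5]
finger_gap: 0.0881
gripper_force: 0.0
time: 8.98
ee_pos: [0.499, 0.1202, 0.1117]
tcp_rot: [0.992, -0.126, -0.0, 0.0]
force: [-0.7, -0.3, 0.5]
finger_gap: 0.0215
gripper_force: 30.0
t 8.97 pos [0.499  0.1202 0.1117] yaw -14.53 tilt 0.01 j [-0.3289  0.7518  0.0041  2.0145 -0.0074  0.3755 -2.1434] F [-0.7171 -0.2909  0.4894] gap 0.0215
dp total mm [ 0.2296  0.7032 -0.3217]
spin units 0.027901352992429906
```

```bash
python3 -m pendant '[{"dp":[0,0,-10],"spin":0},{"dp":[0,0,-20],"spin":0},{"dp":[0,0,-30],"spin":0},{"dp":[0,0,-30],"spin":0},{"dp":[0,0,-30],"spin":0},{"dp":[0,0,-30],"spin":0},{"dp":[0,0,-30],"spin":0},{"dp":[0,0,-25],"spin":0},{"dp":[0,0,0],"spin":0},{"dp":[0,0,0],"spin":0}]'; python3 go.py .4905 -.330 .315 30.5; python3 - <<'E'
from h import *
f,T=cam('wrist'); save(f,'held.png')
E
```

```text
time: 10.22
ee_pos: [0.4979, 0.12, 0.3157]
tcp_rot: [0.992, -0.126, -0.001, 0.001]
force: [-0.7, 0.0, -3.4]
finger_gap: 0.0219
gripper_force: 30.0
t 10.22 pos [0.4979 0.12   0.3157] yaw -14.53 tilt 0.14 j [-0.3406  0.442   0.0215  1.801  -0.0117  0.9012 -2.1383] F [-0.7162  0.0197 -3.3747] gap 0.0219
dp total mm [105.7173 437.4417   1.0654]
spin units -7.504738075235143
```

View pics/held.png

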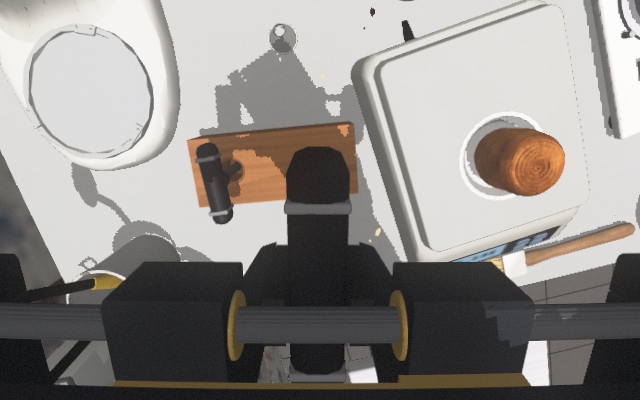

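The key is held; its handle's far end is at (318,148) and the roll at (520,160).

```bash
python3 - <<'E'
from h import *
f,T=cam('wrist'); s=status.read_state(); Rm=R.from_quat(s['tcp_rot']).as_matrix()
for z in (.333,.340): print((at(f,T,(318,147),z)-s['ee_pos'])@Rm*1000)
E
python3 -m pendant '[{"dp":[5.5,22,0],"spin":0},{"dp":[9.5,39.5,0],"spin":0},{"dp":[10.5,43.5,0],"spin":0},{"dp":[10.5,43.5,0],"spin":0},{"dp":[10.5,43.5,0],"spin":0},{"dp":[10.5,43.5,0],"spin":0},{"dp":[10.5,43.5,0],"spin":0},{"dp":[10.5,43.5,0],"spin":0},{"dp":[10.5,43.5,0],"spin":0},{"dp":[10.5,43.5,0],"spin":0},{"dp":[7,28,0],"spin":0},{"dp":[0,0,0],"spin":0}]'; python3 -m pendant '[{"dp":[0,0,0],"spin":-1},{"dp":[0,0,0],"spin":-1},{"dp":[0,0,0],"spin":-1},{"dp":[0,0,0],"spin":-1},{"dp":[0,0,0],"spin":-1},{"dp":[0,0,0],"spin":-1},{"dp":[0,0,0],"spin":-1},{"dp":[0,0,0],"spin":-0.5},{"dp":[0,0,0],"spin":0},{"dp":[0,0,0],"spin":0}]';python3 go.py .4905 -.330 .20 30.5;
```

```text
[ 54.68628781   0.08064199 -17.75933936]
[ 55.55172779   0.0650645  -24.76162797]
time: 11.82
ee_pos: [0.4901, -0.3329, 0.3151]
tcp_rot: [0.992, -0.129, -0.001, 0.001]
force: [0.3, 1.0, -4.4]
finger_gap: 0.0219
gripper_force: 30.0
time: 13.08
ee_pos: [0.4917, -0.3291, 0.3162]
tcp_rot: [0.965, 0.263, -0.0, -0.0]
force: [-0.7, -0.1, -4.7]
finger_gap: 0.0215
gripper_force: 30.0
t 13.07 pos [ 0.4917 -0.3291  0.3162] yaw 30.46 tilt 0.06 j [ 0.612   0.5603 -0.1712  1.5668  0.1058  1.0246 -0.6278] F [-0.6565 -0.0765 -4.673 ] gap 0.0215
dp total mm [ -1.487    0.2875 116.2442]
spin units -0.006128658411668653
```

```bash
python3 -m pendant '[{"dp":[-1.5,0,20],"spin":0},{"dp":[0,0,30],"spin":0},{"dp":[0,0,30],"spin":0},{"dp":[0,0,30],"spin":0},{"dp":[0,0,20],"spin":0},{"dp":[0,0,12],"spin":0},{"dp":[0,0,0],"spin":0},{"dp":[0,0,0],"spin":0}]';python3 go.py .4905 -.330 .17 30.5; cat > v.py <<'E'
from h import *
import sys
f,T=cam('scene'); im=f['frame']; s=status.read_state()
for t,z in (('big_key',s['ee_pos'][2]-.1037),('socket',.034)):
    for r in viewer.landmark_of('scene',t)[:2]: print(t,np.round(r['uv'],1),round(r['confidence'],2),at(f,T,r['uv'],z))
u,v=map(int,proj(f,T,[.4905,-.33,.08])); print(u,v)
a=cv2.resize(im[v-50:v+50,u-65:u+65],None,fx=6,fy=6,interpolation=cv2.INTER_CUBIC)
cv2.imwrite('pics/'+sys.argv[1],a[:,:,::-1])
E
python3 v.py sc1.png
```

```text
time: 14.08
ee_pos: [0.4912, -0.3309, 0.1756]
tcp_rot: [0.965, 0.263, 0.001, 0.001]
force: [0.3, -0.7, -3.5]
finger_gap: 0.0214
gripper_force: 30.0
t 14.07 pos [ 0.4912 -0.3309  0.1756] yaw 30.45 tilt 0.11 j [ 0.6004  0.7242 -0.1479  1.7326  0.1534  0.6941 -0.6681] F [ 0.3015 -0.7294 -3.542 ] gap 0.0214
dp total mm [-0.1146 -1.1627  5.607 ]
spin units -0.007552806580032249
big_key [416.5 135. ] 0.89 [ 0.49251179 -0.33071604  0.07199844]
big_key [317.9 309.7] 0.68 [0.32112274 0.16253352 0.07199844]
socket [228.4 261.8] 0.71 [0.53153448 0.21658488 0.034     ]
socket [415.2 148.3] 0.6 [ 0.48489986 -0.32743118  0.034     ]
417 133
```

View pics/sc1.png

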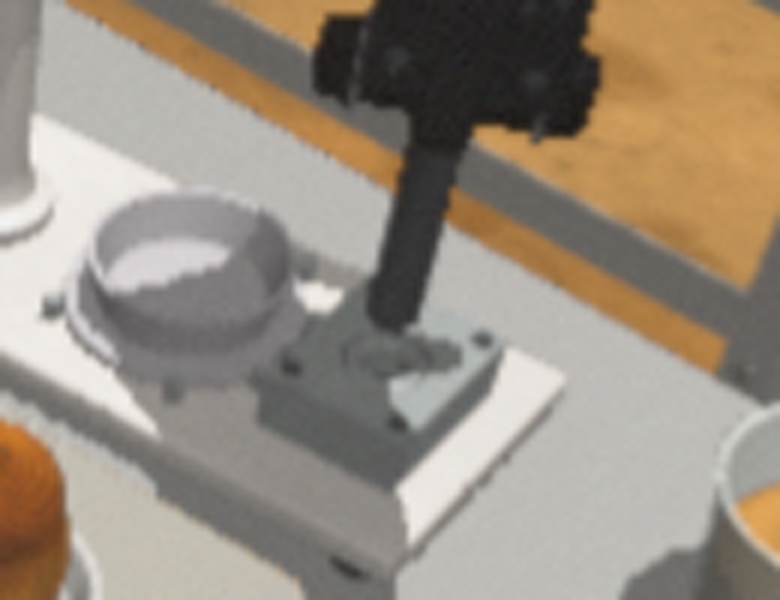

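```bash
python3 - <<'E'
from h import *
f,T=cam('scene')
print('boss ctr',at(f,T,(352+387.5/6,83+352.5/6),.054),'tip',at(f,T,(352+392/6,83+314/6),.072))
print('proj tcp tip',proj(f,T,[.4912,-.3309,.072])*6-[352*6,83*6],'socket',proj(f,T,[.4905,-.33,.054])*6-[352*6,83*6])
E
```

```text
boss ctr [ 0.48681909 -0.32937364  0.054     ] tip [ 0.49030082 -0.33123728  0.072     ]
proj tcp tip [389.77754811 313.32074051] socket [381.50669763 347.53277519]
```

```bash
python3 -m pendant '[{"dp":[-1.7,-1,5],"spin":0},{"dp":[0,0,5],"spin":0},{"dp":[0,0,4],"spin":0},{"dp":[0,0,3],"spin":0},{"dp":[0,0,0],"spin":0},{"dp":[0,0,0],"spin":0}]'; python3 go.py .489 -.330 .152 30.5; python3 -m pendant '[{"dp":[0,0,1.5],"spin":0},{"dp":[0,0,1.5],"spin":0},{"dp":[0,0,1.5],"spin":0},{"dp":[0,0,0],"spin":0}]'; python3 go.py .489 -.330 .152 30.5
```

```text
time: 15.02
ee_pos: [0.4887, -0.3307, 0.1578]
tcp_rot: [0.965, 0.263, 0.0, 0.0]
force: [-0.1, 0.7, -3.8]
finger_gap: 0.0221
gripper_force: 30.0
t 15.03 pos [ 0.4887 -0.3307  0.1578] yaw 30.47 tilt 0.02 j [ 0.5992  0.7473 -0.143   1.7517  0.1601  0.6535 -0.6725] F [-0.1398  0.7346 -3.8084] gap 0.0221
dp total mm [ 0.612  -0.4082  5.8075]
spin units -0.005441867045353395
time: 15.52
ee_pos: [0.4885, -0.3305, 0.1531]
tcp_rot: [0.965, 0.263, -0.0, -0.0]
force: [-0.7, -0.2, -4.8]
finger_gap: 0.0219
gripper_force: 30.0
t 15.53 pos [ 0.4885 -0.3305  0.1531] yaw 30.47 tilt 0.01 j [ 0.5984  0.7541 -0.1416  1.7552  0.1617  0.6438 -0.6739] F [-0.7066 -0.212  -4.8164] gap 0.0219
dp total mm [ 0.7441 -0.194   1.0766]
spin units -0.005187801987801777
```

```bash
python3 -m pendant '[{"dp":[0,0,1],"spin":0},{"dp":[0,0,1],"spin":0},{"dp":[0,0,0],"spin":0}]'; python3 -m pendant '[{"dp":[0,0,1],"spin":0},{"dp":[0,0,1],"spin":0},{"dp":[0,0,0],"spin":0}]'
```

```text
time: 15.9
ee_pos: [0.4885, -0.3305, 0.1511]
tcp_rot: [0.965, 0.263, -0.0, -0.0]
force: [-0.2, 0.2, -4.9]
finger_gap: 0.0217
gripper_force: 30.0
time: 16.27
ee_pos: [0.4885, -0.3306, 0.1491]
tcp_rot: [0.965, 0.263, -0.0, -0.0]
force: [0.9, -0.4, -4.1]
finger_gap: 0.0215
gripper_force: 30.0
```

```bash
python3 -m pendant '[{"dp":[0,0,1],"spin":0},{"dp":[0,0,1],"spin":0},{"dp":[0,0,0],"spin":0}]'; python3 -m pendant '[{"dp":[0,0,1],"spin":0},{"dp":[0,0,1],"spin":0},{"dp":[0,0,0],"spin":0}]';python3 go.py .489 -.330 .138 30.5
```

```text
time: 16.65
ee_pos: [0.4885, -0.3306, 0.1471]
tcp_rot: [0.965, 0.263, -0.0, -0.0]
force: [0.5, -0.6, -3.1]
finger_gap: 0.0216
gripper_force: 30.0
time: 17.02
ee_pos: [0.4885, -0.3306, 0.1451]
tcp_rot: [0.965, 0.263, -0.0, 0.0]
force: [-0.4, 0.7, -3.6]
finger_gap: 0.0215
gripper_force: 30.0
t 17.02 pos [ 0.4885 -0.3306  0.1451] yaw 30.47 tilt 0.01 j [ 0.5968  0.7656 -0.139   1.7607  0.1646  0.6266 -0.6764] F [-0.4165  0.6979 -3.5717] gap 0.0215
dp total mm [ 0.7556 -0.2571  7.1377]
spin units -0.005260835592532469
```

```bash
python3 -m pendant '[{"dp":[0,0,1],"spin":0},{"dp":[0,0,1],"spin":0},{"dp":[0,0,1],"spin":0},{"dp":[0,0,0],"spin":0}]'; python3 -m pendant '[{"dp":[0,0,1],"spin":0},{"dp":[0,0,1],"spin":0},{"dp":[0,0,1],"spin":0},{"dp":[0,0,0],"spin":0}]';  python3 -m pendant '[{"dp":[0,0,1],"spin":0},{"dp":[0,0,0],"spin":0}]'; python3 -m pendant '[{"dp":[0,0,1],"spin":0},{"dp":[0,0,0],"spin":0}]'
```

```text
time: 17.52
ee_pos: [0.4885, -0.3306, 0.1421]
tcp_rot: [0.965, 0.263, -0.0, -0.0]
force: [-0.2, 0.6, -3.4]
finger_gap: 0.022
gripper_force: 30.0
time: 18.02
ee_pos: [0.4885, -0.3306, 0.1391]
tcp_rot: [0.965, 0.263, -0.0, -0.0]
force: [-0.6, 0.6, -3.1]
finger_gap: 0.0216
gripper_force: 30.0
time: 18.27
ee_pos: [0.4885, -0.3306, 0.1382]
tcp_rot: [0.965, 0.263, -0.0, -0.0]
force: [-0.1, 0.8, -3.7]
finger_gap: 0.0215
gripper_force: 30.0
time: 18.52
ee_pos: [0.4887, -0.3307, 0.1377]
tcp_rot: [0.965, 0.263, 0.0, 0.0]
force: [-1.2, 0.9, 0.2]
finger_gap: 0.0218
gripper_force: 30.0
```

```bash
python3 -m pendant '[{"dp":[0,0,0.5],"spin":0},{"dp":[0,0,0],"spin":0},{"dp":[0,0,0],"spin":0},{"dp":[0,0,0],"spin":0}]'; python3 -m pendant '[{"dp":[0,0,0],"spin":0.5},{"dp":[0,0,0],"spin":0.5},{"dp":[0,0,0],"spin":0.5},{"dp":[0,0,0],"spin":0.5},{"dp":[0,0,0],"spin":0}]'; python3 -c "
from h import *;print(status.read_state()['ft_torque'])"; python3 go.py .489 -.330 .138 30.5
```

```text
time: 19.02
ee_pos: [0.4889, -0.3307, 0.1376]
tcp_rot: [0.965, 0.263, 0.0, 0.0]
force: [-0.4, 0.3, 5.9]
finger_gap: 0.0217
gripper_force: 30.0
time: 19.65
ee_pos: [0.4888, -0.3304, 0.1376]
tcp_rot: [0.987, 0.161, 0.0, 0.0]
force: [-0.5, 2.5, 5.5]
finger_gap: 0.0214
gripper_force: 30.0
[0.47467988 0.43501826 0.08799997]
t 19.65 pos [ 0.4888 -0.3304  0.1376] yaw 18.48 tilt 0.03 j [ 0.5615  0.7754 -0.0786  1.7677  0.0972  0.6017 -0.8233] F [-0.5292  2.4626  5.5056] gap 0.0214
dp total mm [ 0.3215 -0.269  -0.4243]
spin units -2.0040680995774522
```

```bash
python3 -m pendant '[{"dp":[0,0,0],"spin":0.7},{"dp":[0,0,0],"spin":0.7},{"dp":[0,0,0],"spin":0.7},{"dp":[0,0,0],"spin":0.7},{"dp":[0,0,0],"spin":0.7},{"dp":[0,0,0],"spin":0.7},{"dp":[0,0,0],"spin":0.7},{"dp":[0,0,0],"spin":0.7},{"dp":[0,0,0],"spin":0.7},{"dp":[0,0,0],"spin":0.7},{"dp":[0,0,0],"spin":0.7},{"dp":[0,0,0],"spin":0}]'; python3 -c "
from h import *;print(status.read_state()['ft_torque'])"; python3 go.py .489 -.330 .138 30.5
```

```text
time: 21.15
ee_pos: [0.4891, -0.3298, 0.1376]
tcp_rot: [0.971, -0.239, 0.0, -0.0]
force: [-0.1, 3.3, 5.8]
finger_gap: 0.0217
gripper_force: 30.0
[0.77386445 0.3684049  0.05012532]
t 21.15 pos [ 0.4891 -0.3298  0.1376] yaw -27.71 tilt 0.06 j [ 0.4346  0.783   0.1419  1.7747 -0.1805  0.5962 -1.3692] F [-0.0816  3.2518  5.7925] gap 0.0217
dp total mm [ 0.0254  0.2289 -0.4131]
spin units -9.702031602779721
```

```bash
for i in 1; do python3 -m pendant '[{"dp":[0,0,0],"spin":0.6},{"dp":[0,0,0],"spin":0.6},{"dp":[0,0,0],"spin":0}]'; python3 -c "
from h import *;print(status.read_state()['ft_torque'])"; python3 -m pendant '[{"dp":[0,0,0],"spin":0.5},{"dp":[0,0,0],"spin":0.5},{"dp":[0,0,0],"spin":0}]'; python3 -c "
from h import *;print(status.read_state()['ft_torque'])"; done; python3 go.py .489 -.330 .138 30.5
```

```text
time: 21.52
ee_pos: [0.4891, -0.3297, 0.1376]
tcp_rot: [0.954, -0.3, 0.0, -0.001]
force: [-0.9, 2.9, 6.5]
finger_gap: 0.0217
gripper_force: 30.0
[0.8253047  0.26098679 0.08997735]
time: 21.9
ee_pos: [0.4892, -0.3296, 0.1376]
tcp_rot: [0.937, -0.349, 0.0, -0.001]
force: [-0.6, 2.5, 6.5]
finger_gap: 0.0218
gripper_force: 30.1
[0.82224191 0.30820624 0.35541081]
t 21.9 pos [ 0.4892 -0.3296  0.1376] yaw -40.81 tilt 0.07 j [ 0.399   0.7889  0.2045  1.7765 -0.2594  0.6021 -1.5237] F [-0.5745  2.5408  6.479 ] gap 0.0218
dp total mm [ 0.079   0.4404 -0.4418]
spin units -11.885701149276061
```

```bash
python3 -m pendant '[{"dp":[0,0,0],"spin":0.5},{"dp":[0,0,0],"spin":0}]'; python3 -c "
from h import *;print(status.read_state()['ft_torque'])"; python3 -m pendant '[{"dp":[0,0,0],"spin":0.5},{"dp":[0,0,0],"spin":0}]'; python3 -c "
from h import *;print(status.read_state()['ft_torque'])"; python3 go.py .489 -.330 .138 30.5
```

```text
time: 22.15
ee_pos: [0.4893, -0.3299, 0.1376]
tcp_rot: [0.928, -0.372, 0.0, -0.0]
force: [-0.2, 2.3, 5.0]
finger_gap: 0.0216
gripper_force: 30.4
[0.65486296 0.24245059 0.78302928]
time: 22.4
ee_pos: [0.4894, -0.3301, 0.1376]
tcp_rot: [0.918, -0.396, 0.001, -0.0]
force: [-1.8, 1.8, 6.1]
finger_gap: 0.0223
gripper_force: 31.4
[0.45826232 0.26490881 0.991384  ]
t 22.4 pos [ 0.4894 -0.3301  0.1376] yaw -46.67 tilt 0.06 j [ 0.383   0.7922  0.2333  1.777  -0.2939  0.6054 -1.5933] F [-1.7893  1.8352  6.086 ] gap 0.0223
dp total mm [-0.3232  0.2429 -0.4063]
spin units -12.861441981235517
```

The torque rose to 1 N m, so the bolt is on its stop. I'm relaxing the twist slightly, then lifting out.

```bash
python3 -m pendant '[{"dp":[0,0,0],"spin":0},{"dp":[0,0,0],"spin":-0.5},{"dp":[0,0,-0.5],"spin":-0.4},{"dp":[0,0,0],"spin":0}]'; python3 -c "
from h import *;print(status.read_state()['ft_torque'])"; python3 -m pendant '[{"dp":[0,0,-2],"spin":0},{"dp":[0,0,-3],"spin":0},{"dp":[0,0,-5],"spin":0},{"dp":[0,0,0],"spin":0}]';python3 go.py .499 .120 .32 -14.5
```

```text
time: 22.9
ee_pos: [0.4891, -0.3299, 0.1376]
tcp_rot: [0.935, -0.355, 0.0, -0.001]
force: [-0.1, 3.8, 5.4]
finger_gap: 0.0221
gripper_force: 29.9
[ 0.98205398 -0.01577352 -0.04471022]
time: 23.4
ee_pos: [0.4866, -0.3283, 0.1429]
tcp_rot: [0.935, -0.354, -0.004, -0.001]
force: [3.1, 0.7, -28.2]
finger_gap: 0.0219
gripper_force: 30.0
t 23.4 pos [ 0.4866 -0.3283  0.1429] yaw -41.46 tilt 0.45 j [ 0.394   0.7814  0.2128  1.7744 -0.2588  0.6211 -1.5348] F [  3.0504   0.6555 -28.1923] gap 0.0219
dp total mm [-288.8439 -343.9543 -175.3193]
spin units -4.493089001734816
```

```bash
python3 -c "
from h import *;s=status.read_state();print(s['ft_torque'],s['gripper_force'])"; python3 v.py sc2.png
```

```text
[ 0.24934974 -0.88496848  0.163385  ] 30.037816995754838
big_key [319.  310.1] 0.96 [0.3298193  0.15206519 0.03916278]
big_key [413.7 145.1] 0.79 [ 0.49224862 -0.32901807  0.03916278]
socket [414.2 147.9] 0.6 [ 0.4875937  -0.32674285  0.034     ]
417 133
```

View pics/sc2.png

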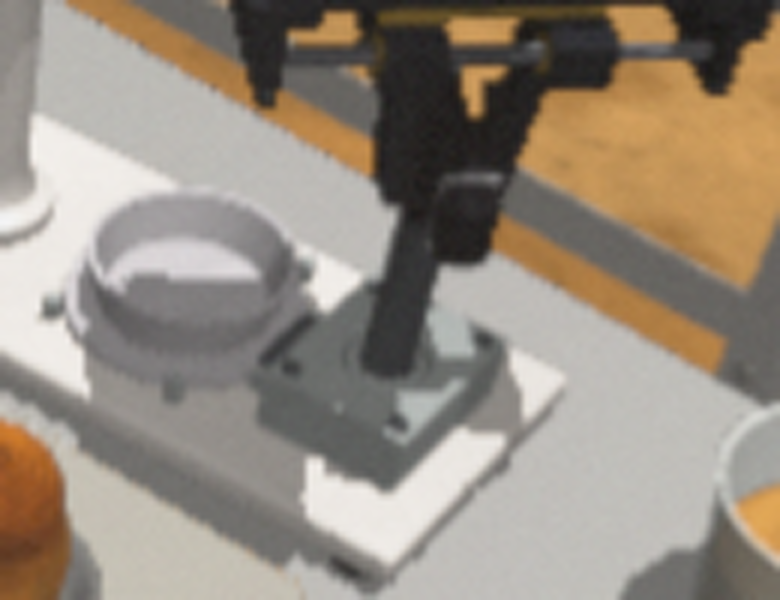

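The crop shows the key still in the socket near (390,360) and dragging on the way out. I'm lowering back to home to unload it before trying again.

```bash
python3 -m pendant '[{"dp":[0,0,4],"spin":0},{"dp":[0,0,3],"spin":0},{"dp":[0,0,0],"spin":0}]';python3 -c "
from h import *;s=status.read_state();print(s['ft_torque'],s['gripper_force'])"; python3 go.py .4887 -.3306 .138 -41
```

```text
time: 23.92
ee_pos: [0.4891, -0.331, 0.142]
tcp_rot: [0.935, -0.355, 0.001, 0.0]
force: [-1.3, 3.0, 5.3]
finger_gap: 0.0218
gripper_force: 30.0
[1.08347934 0.28250548 0.16704121] 30.022067797835916
t 23.93 pos [ 0.4891 -0.331   0.142 ] yaw -41.53 tilt 0.12 j [ 0.3967  0.7829  0.2114  1.7737 -0.2615  0.6104 -1.5323] F [-1.3129  2.9887  5.2713] gap 0.0218
dp total mm [-0.5532 -0.0831  4.0465]
spin units -0.08858642202256324
```

The key slipped in the grip rather than coming out. I'm releasing it to free all the side load, then measuring the handle from above and regripping.

```bash
python3 -m pendant '[{"dp":[0,0,0],"spin":0},{"dp":[0,0,0],"spin":0},{"dp":[0,0,0],"spin":0},{"dp":[0,0,0],"spin":0}]' 0.7; python3 -m pendant '[{"dp":[0,0,-30],"spin":0},{"dp":[0,0,-50],"spin":0},{"dp":[0,0,-50],"spin":0},{"dp":[-20,0,0],"spin":0},{"dp":[0,0,0],"spin":0},{"dp":[0,0,0],"spin":0}]'
python3 - <<'E'
from h import *
import go
f,T=cam('wrist'); go.rel(.489,-.330,.14); im=f['frame']; save(f,'k2.png')
for X in ([.4895,-.330,.165],):
    print(proj(f,T,X))
E
```

```text
time: 24.42
ee_pos: [0.4885, -0.3309, 0.1403]
tcp_rot: [0.935, -0.355, 0.0, 0.0]
force: [-1.4, -0.7, -0.5]
finger_gap: 0.0595
gripper_force: 0.0
time: 25.18
ee_pos: [0.4737, -0.3174, 0.2697]
tcp_rot: [0.935, -0.355, -0.0, 0.0]
force: [0.2, -0.8, 0.3]
finger_gap: 0.0616
gripper_force: 0.0
t 25.23 pos [ 0.4738 -0.3175  0.2696] yaw -41.54 tilt 0.04 j [ 0.342   0.5919  0.2828  1.7115 -0.2052  0.868  -1.5832] F [-0.0013 -0.9155 -0.4015] gap 0.0617
dp total mm [ 19.7103  -0.8022 129.5397]
[316.1411 173.9951]
```

View pics/k2.png

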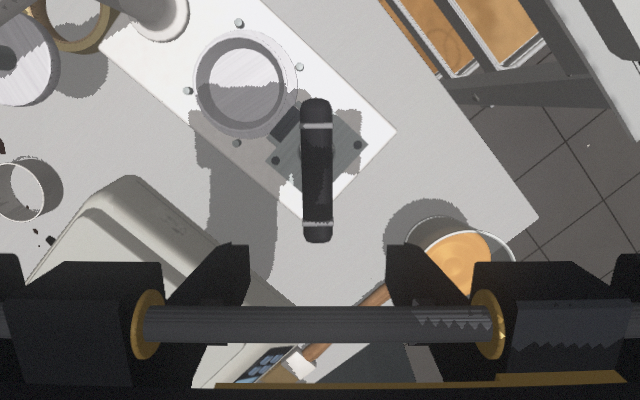

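The handle runs from (316,98) to (318,242), upright and nearly aligned. The dark jaw has moved out to the flange at (283,125).

```bash
python3 - <<'E'
from h import *
import go
f,T=cam('wrist'); im=f['frame']; m=(im.max(2)<80)
P=[]
for v in (110,205,230):
    u=295+np.where(m[v,295:340])[0]; q=at(f,T,((u.min()+u.max()+1)/2,v),.158); P.append(q); print(v,u.min(),u.max(),q)
d=P[0]-P[2]; print('yaw',np.degrees(np.arctan2(d[1],d[0])))
for z in (.155,.160):
    A=at(f,T,(316.5,97.5),z);B=at(f,T,(317,243),z);C=(A+B)/2;print(z,C,np.linalg.norm(A-B))
go.rel(C[0],C[1],.138)
E
```

```text
110 295 330 [ 0.5244 -0.3581  0.158 ]
205 303 331 [ 0.47   -0.3141  0.158 ]
230 304 331 [ 0.4546 -0.301   0.158 ]
yaw -39.25748731822234
0.155 [ 0.4876 -0.329   0.155 ] 0.11069485683991136
0.16 [ 0.4884 -0.3297  0.16  ] 0.10856522068758344
t 25.27 pos [ 0.4738 -0.3176  0.2695] yaw -41.53 tilt 0.05 j [ 0.342   0.592   0.2829  1.7114 -0.2052  0.868  -1.5832] F [-0.6849  0.3866  0.2232] gap 0.0617
dp total mm [ 19.0234  -0.6575 131.5081]
```

```bash
python3 -m pendant '[{"dp":[10,-0.3,0],"spin":-0.1},{"dp":[9,-0.3,20],"spin":0},{"dp":[0,0,40],"spin":0},{"dp":[0,0,40],"spin":0},{"dp":[0,0,20],"spin":0},{"dp":[0,0,7.5],"spin":0},{"dp":[0,0,0],"spin":0}]'; python3 -m pendant '[{"dp":[0,0,0],"spin":0},{"dp":[0,0,0],"spin":0},{"dp":[0,0,0],"spin":0},{"dp":[0,0,0],"spin":0},{"dp":[0,0,0],"spin":0}]' 0;python3 go.py .4884 -.3299 .142 -41;python3 -c "
from h import *;s=status.read_state();print(s['ft_torque'],s['gripper_force'])"; python3 -m pendant '[{"dp":[0,0,-1],"spin":0},{"dp":[0,0,0],"spin":0}]';python3 -c "
from h import *;s=status.read_state();print(s['ft_torque'],s['gripper_force'])"
```

```text
time: 26.15
ee_pos: [0.4882, -0.3296, 0.142]
tcp_rot: [0.937, -0.35, -0.0, 0.0]
force: [-0.9, 0.1, 0.1]
finger_gap: 0.0616
gripper_force: 0.0
time: 26.78
ee_pos: [0.4884, -0.3295, 0.143]
tcp_rot: [0.937, -0.35, 0.0, 0.0]
force: [-0.6, 0.2, 0.8]
finger_gap: 0.0217
gripper_force: 30.0
t 26.77 pos [ 0.4884 -0.3295  0.143 ] yaw -40.93 tilt 0.03 j [ 0.3941  0.7806  0.2125  1.776  -0.2614  0.6119 -1.5234] F [-0.5538  0.1936  0.7682] gap 0.0217
dp total mm [0.2563 0.3328 0.9898]
spin units 0.01230959863907799
[ 0.14471485 -0.0127909   0.03747834] 29.97240326134488
time: 27.02
ee_pos: [0.4881, -0.3292, 0.1431]
tcp_rot: [0.937, -0.35, -0.0, -0.0]
force: [1.4, -0.6, -6.3]
finger_gap: 0.0216
gripper_force: 30.0
[-0.10917531 -0.29586951  0.02469408] 29.97394253499806
```

```bash
for i in 1; do python3 -m pendant '[{"dp":[0,0,-1],"spin":0},{"dp":[0,0,0],"spin":0}]'; python3 -m pendant '[{"dp":[0,0,-1],"spin":0},{"dp":[0,0,0],"spin":0}]'; done; python3 -c "
from h import *;s=status.read_state();print(s['ft_torque'],s['gripper_force'])"; python3 go.py .4884 -.3299 .142 -41
```

```text
time: 27.28
ee_pos: [0.4878, -0.3289, 0.1434]
tcp_rot: [0.937, -0.35, -0.001, -0.0]
force: [2.9, -1.4, -17.9]
finger_gap: 0.0218
gripper_force: 30.0
time: 27.52
ee_pos: [0.4874, -0.3284, 0.1441]
tcp_rot: [0.937, -0.349, -0.002, -0.0]
force: [2.7, -1.3, -25.6]
finger_gap: 0.0219
gripper_force: 30.0
[-0.44003072 -0.81419841  0.12857614] 29.99660206027329
t 27.52 pos [ 0.4874 -0.3284  0.1441] yaw -40.9 tilt 0.19 j [ 0.393   0.7788  0.2134  1.776  -0.2601  0.6176 -1.5244] F [  2.6781  -1.2727 -25.5545] gap 0.0219
dp total mm [1.7736 0.4735 2.0771]
spin units 0.016946850928434287
```

The pull makes the compliant arm drift sideways (-x, +y), which cocks the key in its socket. I'm cancelling that drift with a small tool +x shift.

```bash
python3 -m pendant '[{"dp":[1,0,0.5],"spin":0},{"dp":[0,0,0],"spin":0}]'; python3 -c "
from h import *;s=status.read_state();print(s['ft_torque'])"; python3 -m pendant '[{"dp":[1,0,0],"spin":0},{"dp":[0,0,0],"spin":0}]'; python3 -c "
from h import *;s=status.read_state();print(s['ft_torque'])"; python3 go.py .4884 -.3299 .142 -41
```

```text
time: 27.78
ee_pos: [0.4879, -0.3289, 0.1442]
tcp_rot: [0.937, -0.35, -0.002, -0.001]
force: [1.9, -0.2, -25.6]
finger_gap: 0.0216
gripper_force: 30.0
[ 0.00054551 -0.46586168  0.09257007]
time: 28.02
ee_pos: [0.4884, -0.3293, 0.1442]
tcp_rot: [0.937, -0.35, -0.002, -0.001]
force: [0.7, -0.1, -25.6]
finger_gap: 0.0214
gripper_force: 30.0
[ 0.18805574 -0.16845625  0.08070058]
t 28.02 pos [ 0.4884 -0.3293  0.1442] yaw -40.91 tilt 0.26 j [ 0.3938  0.7804  0.2138  1.7707 -0.26    0.6226 -1.5245] F [  0.6613  -0.0613 -25.5655] gap 0.0214
dp total mm [0.4382 0.4394 2.2105]
spin units 0.014199196297937533
```

```bash
python3 -m pendant '[{"dp":[-1,0,1.5],"spin":0},{"dp":[0,0,1],"spin":0},{"dp":[0,0,0],"spin":0}]'; python3 go.py .4884 -.3299 .142 -41; python3 -m pendant '[{"dp":[0,0,0],"spin":-0.3},{"dp":[0,0,0],"spin":0}]'; python3 -c "
from h import *;s=status.read_state();print(s['ft_torque'])"; python3 -m pendant '[{"dp":[0,0,0],"spin":-0.3},{"dp":[0,0,0],"spin":0}]'; python3 -c "
from h import *;s=status.read_state();print(s['ft_torque'])"; python3 go.py .4884 -.3299 .142 -41
```

```text
time: 28.4
ee_pos: [0.4889, -0.3299, 0.1439]
tcp_rot: [0.937, -0.35, 0.0, -0.0]
force: [-1.6, 2.5, -6.3]
finger_gap: 0.022
gripper_force: 30.0
t 28.4 pos [ 0.4889 -0.3299  0.1439] yaw -40.94 tilt 0.03 j [ 0.3945  0.7801  0.213   1.7731 -0.2612  0.6157 -1.5235] F [-1.6031  2.4575 -6.3064] gap 0.022
dp total mm [-0.4172  0.2981  1.877 ]
spin units 0.010117827142186306
time: 28.65
ee_pos: [0.4895, -0.3305, 0.1438]
tcp_rot: [0.942, -0.335, 0.001, 0.0]
force: [-2.4, 2.8, -0.9]
finger_gap: 0.0213
gripper_force: 30.0
[0.9524609  0.58688362 0.02633558]
time: 28.9
ee_pos: [0.4894, -0.3304, 0.1432]
tcp_rot: [0.947, -0.32, 0.001, 0.0]
force: [-1.7, 3.3, -1.4]
finger_gap: 0.0218
gripper_force: 30.0
[0.81332175 0.52056078 0.00595562]
t 28.9 pos [ 0.4894 -0.3304  0.1432] yaw -37.31 tilt 0.08 j [ 0.4046  0.7797  0.1952  1.772  -0.2397  0.6117 -1.4804] F [-1.7204  3.2662 -1.3813] gap 0.0218
dp total mm [-1.1235  0.1851  1.1571]
spin units 0.6146608534257988
```

```bash
python3 -m pendant '[{"dp":[0,0,-1],"spin":0},{"dp":[0,0,-1],"spin":0},{"dp":[0,0,0],"spin":0}]'; python3 -c "
from h import *;s=status.read_state();print(s['ft_torque'])"; python3 go.py .4884 -.3299 .142 -41;python3 -m pendant '[{"dp":[0.3,0,-1],"spin":-0.1},{"dp":[0.3,0,-1],"spin":0},{"dp":[0,0,0],"spin":0}]'; python3 -c "
from h import *;s=status.read_state();print(s['ft_torque'])"; python3 go.py .4884 -.3299 .142 -41
```

```text
time: 29.28
ee_pos: [0.4892, -0.3302, 0.1447]
tcp_rot: [0.947, -0.32, 0.0, 0.0]
force: [-1.2, 1.3, -5.4]
finger_gap: 0.0218
gripper_force: 30.0
[ 0.67822847  0.21789308 -0.00722145]
t 29.27 pos [ 0.4892 -0.3302  0.1447] yaw -37.34 tilt 0.03 j [ 0.4036  0.7775  0.1966  1.7711 -0.2392  0.6158 -1.4814] F [-1.2383  1.2591 -5.4214] gap 0.0218
dp total mm [-0.8308  0.2154  2.6716]
spin units 0.6106963703294639
time: 29.65
ee_pos: [0.4894, -0.3304, 0.1468]
tcp_rot: [0.949, -0.315, -0.0, 0.0]
force: [-1.2, 1.3, -4.4]
finger_gap: 0.0217
gripper_force: 30.0
[ 0.66728002  0.37487899 -0.02011445]
t 29.65 pos [ 0.4894 -0.3304  0.1468] yaw -36.74 tilt 0.0 j [ 0.4047  0.7746  0.1949  1.7682 -0.2348  0.6215 -1.4751] F [-1.2187  1.3299 -4.4336] gap 0.0217
dp total mm [-1.1375  0.1928  4.8232]
spin units 0.7103883153975706
```

It's sliding free now (only the key's weight on the wrist). Continuing up.

```bash
python3 -m pendant '[{"dp":[0,0,-2],"spin":0},{"dp":[0,0,-2],"spin":0},{"dp":[0,0,-2],"spin":0},{"dp":[0,0,0],"spin":0}]'; python3 -m pendant '[{"dp":[0,0,-3],"spin":0},{"dp":[0,0,-4],"spin":0},{"dp":[0,0,-5],"spin":0},{"dp":[0,0,-5],"spin":0},{"dp":[0,0,0],"spin":0}]'; python3 go.py .499 .120 .325 -14.5
```

```text
time: 30.15
ee_pos: [0.4898, -0.331, 0.1532]
tcp_rot: [0.949, -0.315, 0.001, 0.0]
force: [-1.6, 1.4, -3.0]
finger_gap: 0.0222
gripper_force: 30.0
time: 30.78
ee_pos: [0.4899, -0.3307, 0.1703]
tcp_rot: [0.949, -0.315, 0.001, 0.0]
force: [0.2, -0.4, -3.6]
finger_gap: 0.0217
gripper_force: 30.0
t 30.77 pos [ 0.4899 -0.3307  0.1703] yaw -36.73 tilt 0.08 j [ 0.397   0.7413  0.2079  1.7515 -0.226   0.6707 -1.4825] F [ 0.2155 -0.3749 -3.6209] gap 0.0217
dp total mm [-262.0167 -366.6912 -155.0203]
spin units -3.7055102865021183
```

```bash
python3 -m pendant '[{"dp":[0,0,-20],"spin":0},{"dp":[0,0,-30],"spin":-0.7},{"dp":[0,0,-30],"spin":-1},{"dp":[0,0,-30],"spin":-1},{"dp":[0,0,-30],"spin":-1},{"dp":[0,0,-15],"spin":0},{"dp":[0,0,0],"spin":0},{"dp":[0,0,0],"spin":0}]'; python3 go.py .499 .119 .325 -14.5
```

```text
time: 31.78
ee_pos: [0.4888, -0.3298, 0.3233]
tcp_rot: [0.992, -0.127, -0.001, -0.001]
force: [0.1, -0.8, -3.5]
finger_gap: 0.0218
gripper_force: 30.0
t 31.77 pos [ 0.4888 -0.3298  0.3233] yaw -14.58 tilt 0.16 j [ 0.4305  0.5527  0.1458  1.5708 -0.0891  1.0274 -1.2241] F [ 0.0726 -0.8016 -3.4854] gap 0.0218
dp total mm [-103.1009 -436.9504   -1.1018]
spin units -0.013166366375311137
```

```bash
python3 -m pendant '[{"dp":[-5,-22,0],"spin":0},{"dp":[-9.5,-39.5,0],"spin":0},{"dp":[-10.5,-43.5,0],"spin":0},{"dp":[-10.5,-43.5,0],"spin":0},{"dp":[-10.5,-43.5,0],"spin":0},{"dp":[-10.5,-43.5,0],"spin":0},{"dp":[-10.5,-43.5,0],"spin":0},{"dp":[-10.5,-43.5,0],"spin":0},{"dp":[-10.5,-43.5,0],"spin":0},{"dp":[-10.5,-43.5,0],"spin":0},{"dp":[-5,-27,0],"spin":0},{"dp":[0,0,0],"spin":0}]'; python3 -m pendant '[{"dp":[0,0,0],"spin":0},{"dp":[0,0,0],"spin":0}]'; python3 go.py .499 .119 .18 -14.5
```

```text
time: 33.28
ee_pos: [0.4973, 0.1223, 0.3239]
tcp_rot: [0.992, -0.123, -0.001, -0.001]
force: [-0.6, -0.5, -4.3]
finger_gap: 0.0215
gripper_force: 30.0
time: 33.52
ee_pos: [0.4985, 0.1168, 0.3246]
tcp_rot: [0.992, -0.128, -0.0, 0.0]
force: [0.3, -0.8, -4.4]
finger_gap: 0.0217
gripper_force: 30.0
t 33.52 pos [0.4985 0.1168 0.3246] yaw -14.65 tilt 0.06 j [-0.4001  0.4334  0.1208  1.7921 -0.0628  0.9205 -2.0788] F [ 0.3083 -0.773  -4.3958] gap 0.0217
dp total mm [ -0.0194  -2.3415 144.5612]
spin units -0.025567923314990065
```

```bash
python3 -m pendant '[{"dp":[0,-2.3,20],"spin":0},{"dp":[0,0,35],"spin":0},{"dp":[0,0,35],"spin":0},{"dp":[0,0,30],"spin":0},{"dp":[0,0,20],"spin":0},{"dp":[0,0,0],"spin":0},{"dp":[0,0,0],"spin":0}]'; python3 go.py .499 .119 .18 -14.5; python3 - <<'E'
from h import *
f,T=cam('scene'); s=status.read_state()
for t,z in (('big_key',s['ee_pos'][2]-.109),('key_stand_hole0',.06)):
    for r in viewer.landmark_of('scene',t)[:3]: print(t,np.round(r['uv'],1),round(r['confidence'],2),at(f,T,r['uv'],z))
E
```

```text
time: 34.4
ee_pos: [0.5002, 0.1199, 0.1855]
tcp_rot: [0.992, -0.127, 0.001, -0.0]
force: [0.4, 0.7, -3.6]
finger_gap: 0.022
gripper_force: 30.0
t 34.4 pos [0.5002 0.1199 0.1855] yaw -14.6 tilt 0.09 j [-0.3764  0.6269  0.0824  1.9623 -0.0913  0.5542 -2.0576] F [ 0.3831  0.7391 -3.6118] gap 0.022
dp total mm [-0.9373  1.1766  5.5087]
spin units -0.0165620284863716
big_key [318.3 313.4] 0.94 [0.31419402 0.16790518 0.07673634]
big_key [273.7 230.6] 0.69 [0.50350959 0.11677271 0.07673634]
key_stand_hole0 [274.5 235.6] 0.66 [0.50280864 0.1172352  0.06      ]
```

Tip and hole agree within 1 mm in the scene view. I'm lowering, watching the force.

```bash
python3 -m pendant '[{"dp":[-0.5,1,5],"spin":0},{"dp":[0,0,5],"spin":0},{"dp":[0,0,5],"spin":0},{"dp":[0,0,5],"spin":0},{"dp":[0,0,0],"spin":0}]'; python3 -m pendant '[{"dp":[0,0,5],"spin":0},{"dp":[0,0,5],"spin":0},{"dp":[0,0,5],"spin":0},{"dp":[0,0,0],"spin":0}]'; python3 go.py .499 .119 .117 -14.5
```

```text
time: 35.17
ee_pos: [0.4984, 0.1194, 0.1642]
tcp_rot: [0.992, -0.126, -0.0, 0.0]
force: [-0.4, 0.2, -4.3]
finger_gap: 0.0215
gripper_force: 30.0
time: 35.67
ee_pos: [0.4984, 0.1194, 0.1492]
tcp_rot: [0.992, -0.126, -0.0, 0.0]
force: [-0.7, -0.0, -3.2]
finger_gap: 0.0219
gripper_force: 30.0
t 35.67 pos [0.4984 0.1194 0.1492] yaw -14.53 tilt 0.06 j [-0.3674  0.6868  0.0688  1.9946 -0.0975  0.4642 -2.0513] F [-0.7374 -0.0101 -3.1636] gap 0.0219
dp total mm [ 0.7503  0.1868 32.2244]
spin units -0.00568925061692956
```

In the hole (tip near z=40 mm). Lowering the rest of the way.

```bash
python3 -m pendant '[{"dp":[0,0,6],"spin":0},{"dp":[0,0,6],"spin":0},{"dp":[0,0,6],"spin":0},{"dp":[0,0,5],"spin":0},{"dp":[0,0,4],"spin":0},{"dp":[0,0,0],"spin":0}]'; python3 -m pendant '[{"dp":[0,0,2],"spin":0},{"dp":[0,0,2],"spin":0},{"dp":[0,0,0],"spin":0}]'; python3 -m pendant '[{"dp":[0,0,1],"spin":0},{"dp":[0,0,1],"spin":0},{"dp":[0,0,0],"spin":0}]'
```

```text
time: 36.42
ee_pos: [0.4985, 0.1194, 0.1224]
tcp_rot: [0.992, -0.126, -0.0, 0.0]
force: [-0.8, -0.1, -4.1]
finger_gap: 0.022
gripper_force: 30.0
time: 36.8
ee_pos: [0.4986, 0.1195, 0.1186]
tcp_rot: [0.992, -0.126, -0.0, 0.0]
force: [-0.4, 0.3, -3.9]
finger_gap: 0.022
gripper_force: 30.0
time: 37.17
ee_pos: [0.4986, 0.1194, 0.1166]
tcp_rot: [0.992, -0.127, -0.0, 0.0]
force: [0.5, -0.3, -4.2]
finger_gap: 0.0217
gripper_force: 30.0
```

```bash
python3 -m pendant '[{"dp":[0,0,1],"spin":0},{"dp":[0,0,1],"spin":0},{"dp":[0,0,0],"spin":0}]'; python3 -m pendant '[{"dp":[0,0,1],"spin":0},{"dp":[0,0,0],"spin":0}]'
```

```text
time: 37.55
ee_pos: [0.4986, 0.1195, 0.1146]
tcp_rot: [0.992, -0.126, -0.0, 0.0]
force: [-0.3, -0.7, -3.6]
finger_gap: 0.0215
gripper_force: 30.0
time: 37.8
ee_pos: [0.4986, 0.1194, 0.1136]
tcp_rot: [0.992, -0.126, -0.0, 0.0]
force: [0.4, 0.2, -4.5]
finger_gap: 0.0221
gripper_force: 30.0
```

```bash
python3 -m pendant '[{"dp":[0,0,1],"spin":0},{"dp":[0,0,0],"spin":0}]'; python3 -m pendant '[{"dp":[0,0,1],"spin":0},{"dp":[0,0,0],"spin":0}]';  python3 -m pendant '[{"dp":[0,0,0.5],"spin":0},{"dp":[0,0,0],"spin":0}]'
```

```text
time: 38.05
ee_pos: [0.4988, 0.1195, 0.1129]
tcp_rot: [0.992, -0.126, 0.0, -0.0]
force: [-0.1, -0.5, -1.3]
finger_gap: 0.0216
gripper_force: 30.0
time: 38.3
ee_pos: [0.4991, 0.1195, 0.1128]
tcp_rot: [0.992, -0.127, 0.001, -0.0]
force: [-1.9, 0.0, 9.5]
finger_gap: 0.0215
gripper_force: 30.0
time: 38.55
ee_pos: [0.4992, 0.1195, 0.1128]
tcp_rot: [0.992, -0.127, 0.001, -0.0]
force: [-2.1, -0.9, 14.2]
finger_gap: 0.0217
gripper_force: 30.0
```

```bash
python3 -m pendant '[{"dp":[0,0,-1.5],"spin":0},{"dp":[0,0,0],"spin":0}]'; python3 -m pendant '[{"dp":[0,0,0],"spin":0},{"dp":[0,0,0],"spin":0},{"dp":[0,0,0],"spin":0},{"dp":[0,0,0],"spin":0},{"dp":[0,0,0],"spin":0},{"dp":[0,0,-20],"spin":0},{"dp":[0,0,-40],"spin":0},{"dp":[0,0,-50],"spin":0},{"dp":[-20,0,-40],"spin":0},{"dp":[0,0,0],"spin":0},{"dp":[0,0,0],"spin":0},{"dp":[0,0,0],"spin":0}]' 0.9; python3 go.py .499 .119 .112; python3 - <<'E'
from h import *
f,T=cam('wrist'); im=f['frame']; save(f,'fin.png')
for t in ['big_key','small_key','nozzle']:
  for r in viewer.landmark_of('wrist',t)[:2]: print(t,np.round(r['uv'],1),round(r['confidence'],2),at(f,T,r['uv'],0 if t=='nozzle' else .008))
f,T=cam('top')
for t in ['big_key','small_key','mould','ring_cutter','nozzle']:
  for r in viewer.landmark_of('top',t)[:2]: print(t,np.round(r['uv'],1),round(r['confidence'],2))
E
```

```text
time: 38.8
ee_pos: [0.4989, 0.1196, 0.1129]
tcp_rot: [0.992, -0.126, 0.0, -0.0]
force: [-0.4, 0.0, 2.3]
finger_gap: 0.0218
gripper_force: 30.0
time: 40.3
ee_pos: [0.4789, 0.1241, 0.2614]
tcp_rot: [0.992, -0.127, -0.001, 0.001]
force: [0.3, -0.7, -0.5]
finger_gap: 0.0792
gripper_force: 0.0
t 40.3 pos [0.4789 0.1241 0.2614] yaw -14.55 tilt 0.14 j [-0.4188  0.4903  0.1101  1.9292 -0.0774  0.7285 -2.0885] F [ 0.3309 -0.7189 -0.5304] gap 0.0792
dp total mm [ 21.0132  -0.3541 149.3707]
big_key [329.4 274.9] 0.84 [0.3410473  0.14398159 0.008     ]
big_key [312.7 146.4] 0.59 [0.50091415 0.12346324 0.008     ]
small_key [225.6 154.5] 0.73 [0.51706788 0.22134667 0.008     ]
small_key [218.1 161. ] 0.3 [0.51219075 0.232023   0.008     ]
nozzle [278.4  10.9] 0.66 [0.64650496 0.12246052 0.        ]
nozzle [216.4 161.7] 0.24 [0.51120672 0.23672744 0.        ]
big_key [266.3 201.8] 0.71
big_key [250.7 273.8] 0.7
mould [451.2 170.2] 0.67
ring_cutter [332.9 133.7] 0.66
nozzle [263.4 143.4] 0.44
```

```bash
python3 -c "
from station import order; print(order.hand_in())"
```

```text
the job is handed in; nothing more can be done
None
```

I handed the job in at about 40 s of the 72 s: the cam bolt was turned to its stop (1 N m of torque on the key, final angle not checked by camera), and the thick key stands upright at the bottom of its stand hole with no other object showing a visible shift. The key jammed about 4 mm up on the way out with up to about 25 N of pull, so I released it, regripped it and eased it free.

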